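# Reset the tripped heater channel

### The job

One of the three heater channels has tripped: its reset button has popped up in its finger well, while the other two are down. With a fingertip push that channel's toggle fully off (leaning towards the well), reach into the well and press the reset button fully home, then push the same toggle fully back on (leaning to the rear). Leave the other two channels alone, and do not pick up or shift any of the glassware and loose things around.

Things in the scene. Friction and masses are not known exactly. Their poses are not given: they have to be found in the camera images.
- channel_a: One of 3 alike grey modules side by side (70 mm pitch, any order), 180 (x) x 68 (y) x 95 mm high, fixed on a tray. Origin: centre of underside, 12 mm above the table; flat deck 95 mm above origin; z up, x from the meter side (front) to the rear. On the deck at y = 0: round straight finger well at x = -48 mm, 46 mm wide, 28 mm deep, 2 mm chamfer; toggle pivot at x = +25 mm, 3 mm above the deck.
- reset_a_top (a point): Top centre of channel a's round white reset button (20 mm across), in the middle of the well. Moves with the button: 7 mm below the deck when popped up, 17 mm below it when home.
- reset_a (a joint): Travel of channel a's reset button, m: 0 = popped up (tripped), 0.010 = pressed fully home against its stop. Takes about 3 N to push down and has no spring: it stays where it is left.
- toggle_a (a joint): Angle of channel a's toggle, rad: 0 = OFF, leaning 0.5 rad towards the finger well (module -x); 1.0 = ON, leaning 0.5 rad towards the rear (module +x); 0.5 is upright. Stiff (0.04 N m, 2 to 4 N at the paddle) with no spring: it stays where it is left; end stops at 0 and 1.0.
- toggle_a_tip (a point): End of channel a's toggle: a steel stem with a black paddle, 32 mm long from its pivot (which is 3 mm above the deck); the paddle is its upper 18 mm, 15 mm wide (y) and 7 mm thick.
- channel_b: One of 3 alike grey modules side by side (70 mm pitch, any order), 180 (x) x 68 (y) x 95 mm high, fixed on a tray. Origin: centre of underside, 12 mm above the table; flat deck 95 mm above origin; z up, x from the meter side (front) to the rear. On the deck at y = 0: round straight finger well at x = -48 mm, 46 mm wide, 28 mm deep, 2 mm chamfer; toggle pivot at x = +25 mm, 3 mm above the deck.
- reset_b_top (a point): Top centre of channel b's round white reset button (20 mm across), in the middle of the well. Moves with the button: 7 mm below the deck when popped up, 17 mm below it when home.
- reset_b (a joint): Travel of channel b's reset button, m: 0 = popped up (tripped), 0.010 = pressed fully home against its stop. Takes about 3 N to push down and has no spring: it stays where it is left.
- toggle_b (a joint): Angle of channel b's toggle, rad: 0 = OFF, leaning 0.5 rad towards the finger well (module -x); 1.0 = ON, leaning 0.5 rad towards the rear (module +x); 0.5 is upright. Stiff (0.04 N m, 2 to 4 N at the paddle) with no spring: it stays where it is left; end stops at 0 and 1.0.
- toggle_b_tip (a point): End of channel b's toggle: a steel stem with a black paddle, 32 mm long from its pivot (which is 3 mm above the deck); the paddle is its upper 18 mm, 15 mm wide (y) and 7 mm thick.
- channel_c: One of 3 alike grey modules side by side (70 mm pitch, any order), 180 (x) x 68 (y) x 95 mm high, fixed on a tray. Origin: centre of underside, 12 mm above the table; flat deck 95 mm above origin; z up, x from the meter side (front) to the rear. On the deck at y = 0: round straight finger well at x = -48 mm, 46 mm wide, 28 mm deep, 2 mm chamfer; toggle pivot at x = +25 mm, 3 mm above the deck.
- reset_c_top (a point): Top centre of channel c's round white reset button (20 mm across), in the middle of the well. Moves with the button: 7 mm below the deck when popped up, 17 mm below it when home.
- reset_c (a joint): Travel of channel c's reset button, m: 0 = popped up (tripped), 0.010 = pressed fully home against its stop. Takes about 3 N to push down and has no spring: it stays where it is left.
- toggle_c (a joint): Angle of channel c's toggle, rad: 0 = OFF, leaning 0.5 rad towards the finger well (module -x); 1.0 = ON, leaning 0.5 rad towards the rear (module +x); 0.5 is upright. Stiff (0.04 N m, 2 to 4 N at the paddle) with no spring: it stays where it is left; end stops at 0 and 1.0.
- toggle_c_tip (a point): End of channel c's toggle: a steel stem with a black paddle, 32 mm long from its pivot (which is 3 mm above the deck); the paddle is its upper 18 mm, 15 mm wide (y) and 7 mm thick.
- amber_bottle: Bystander, loose: amber glass bottle with black cap, 58 mm across, 105 mm high, standing on the table left of the tray. Origin: centre of its underside, z up.
- vial: Bystander, loose: small amber vial with white cap, 24 mm across, 50 mm high, standing on the tray beside the modules. Origin: centre of its underside, z up.
- stopper: Bystander, loose: ground-glass stopper, 28 mm across at the head, 36 mm high, standing on the rear of the deck of channel b. Origin: centre of its underside, z up.
- beaker: Bystander, loose: glass beaker, 60 mm across, 75 mm high, right of the tray. Origin: centre of its underside, z up.
- jar: Bystander, loose: white plastic jar, 56 mm across, 62 mm high, behind the tray. Origin: centre of its underside, z up.
- spatula: Bystander, loose: thin double-ended steel lab spatula, 163 mm long, lying behind the tray along its own x. Origin: centre of its underside, z up.
- cork_ring: Bystander, loose: cork flask ring, 80 mm across, 25 mm high, on the table in front of the tray to its right. Origin: centre of its underside, z up.

How it is judged:
By the outcome, as a careful person would: the job done as asked, in the order asked, and still so for the second after the job is handed in, with the robot touching nothing.
It also fails if it takes over 45 s, if anything falls off the work surface, if the arm or the gripper's body presses on something with over 40 N, if the wrist force passes 120 N, or if a joint passes its speed limit or range.

### The arm

A 7-joint arm with a two-finger parallel gripper is mounted at the origin on the work surface. World frame = base frame: x ahead of the robot, y to its left, z up, the work surface at z = 0. Lengths are in m, angles in rad, forces in N, time in s.
With the tool pointing down it reaches from about 0.425 to 0.875 m from the base axis. Payload 8.4 kg.
Tool frame: the origin (TCP) lies at the very end of the fingers, on their centre line; the grasp point (between the pads) lies 19 mm behind it; z points along the fingers, y is the direction in which the jaws open and shut (so a half turn about z gives the same grasp; the last joint's range is limited). The gripper opens to 87 mm and grips with 3 to 60 N. Pads are 19 mm wide; open, the fingers measure 117 mm over their backs; the gripper's body (75 mm by 190 mm) begins 51 mm behind the grasp point.
Start: joints at [1.146, 0.333, 0.04, 1.465, -0.013, 1.343, -0.059], TCP at [0.208, -0.616, 0.223] pointing down, gripper open.
Joint ranges: [-2.58, 2.58], [-0.38, 2.09], [-1.3, 1.39], [0.25, 2.4], [-1.5, 4.64], [0.08, 2.09], [-2.65, 2.65]. Speed limits (rad/s): [2.22, 2.22, 2.79, 2.79, 3.14, 3.14, 3.14].

### API

Orientations are given as a rotation vector (axis times angle).
In Python, from plant import status, read_camera, ticket, finder gives the robot as it stands.
- The arm moves only by the tool play_rows, never from a script. Its argument "plan" is a list that holds one entry, the list of rows, each a list of 6 numbers: the shift along the tool's x, y, z in m, then the turn, a rotation vector about the tool's x, y, z in rad. In form: [[[x, y, z, rx, ry, rz], ...]]. A call has 1 to 20 rows; each row shifts and turns the commanded pose from where the row before left it, along the tool's axes as they then stand; what a row does not reach is not made up. A row lasts 1/10 s, in which the tool goes at most 50 mm and 8.59 degrees, less where a joint would pass 70% of its speed; a pose out of reach is approached as far as the arm can. A call is refused whole if a number of a shift passes 0.05 or a number of a turn 0.15, either way. A call with a gripper value outside its range is refused whole. "gripper" is the opening, from 0 (shut) to 1 (fully open), set as the call begins (left out, the last holds). The fingers move at their own pace and stop on an object; "newtons" is the grip in N (left out, the last holds). Time passes only in rows, so rows that do not move let the fingers close. It gives the time, the measured TCP pose, the force and the opening at its end, in the units of the state.
- status.get_obs(): the state, without advancing time (a new reading comes with each control period).
- read_camera(name): name is "scene" or "top" or "wrist"; returns a dict with "frame" (480x640x3 uint8, red, green, blue), "intrinsics" (3x3 intrinsics, pixels), "R" (3x3) and "t" (3): a world point X has camera coordinates R X + t. Camera axes: x right, y down, z forward; pixel columns grow to the right and rows downward; lengths in m; the calibration is good to about 2 mm. A picture is of the moment at which its call begins. There is no depth.
- ticket.hand_in(): hands the job in, once; it reports no verdict.
Trained networks look in a picture, given as the dict that the camera call returned (one of the last four; its "shot" number tells which), for a name from the list of things; names that differ only in an ending like _2 or _b are one class to them, and where a whole thing is asked for, a point or a joint stands for the part that bears it (a point fixed in the world has none). Each returns a list of dicts, best first, with "p" (0 to 1); they miss things now and then, are a little off and sometimes report something else, mostly with a low value. They report only what shows in the picture. A call takes as long as a camera call.
- finder.spot_in(label, picture): "rect" ([centre column, centre row, width, height] in pixels, round what is visible of it).
The state is a dict: "time": time; "joint_positions": joint angles; "dq": joint speeds; "joint_efforts": joint torques, N m; "tool_pos": TCP position; "tcp_rot": TCP orientation; "force": force on the tool from outside, world axes, zero at the start; "ft_torque": the same for the moment, N m; "gripper_width": finger opening in m.
Only numpy, scipy, OpenCV 4.12 (cv2) and the standard library are available. Lean on these libraries where they do the work, as an engineer would, in place of code of your own. Each camera call takes 0.05 s, during which the arm holds its last target.

## Working session

There is one attempt and no reset: what is moved stays moved. The work goes in short steps, Python scripts to look and compute and a tool call to move; the robot and the scene stay as the last step left them, time stands still between calls to the robot, and variables do not carry over. Pictures are saved under pics/ and viewed, and the job is handed in when it is done.

Besides the shell and the picture viewer there is one more tool, called after "Call:" by a JSON object that holds its "api" and its "payload". play_rows: Moves the arm, as the interface text tells. Its arguments: {"type":"object","properties":{"plan":{"type":"array"},"gripper":{"type":"number"},"newtons":{"type":"number"}},"required":["plan"]}

```bash
mkdir -p pics; ls
python3 - <<'E'
from plant import status, read_camera, ticket, finder
import cv2,pickle
s=status.get_obs(); print(s)
for n in ("scene","top","wrist"):
    d=read_camera(n); cv2.imwrite(f"pics/{n}0.png",d["frame"][:,:,::-1]); pickle.dump(d,open(f"{n}0.pkl","wb"))
    print(n,d["intrinsics"],d["R"],d["t"])
    if n!="wrist":
        for l in ("channel_a","reset_a_top","toggle_a_tip","stopper"):
            print(l,[(round(q["p"],2),[round(v,1) for v in q["rect"]]) for q in finder.spot_in(l,d)][:6])
E
```

```text
pics
{'time': 0.0, 'joint_positions': array([ 1.1457945 ,  0.33389185,  0.03988841,  1.46628058, -0.01341781,
        1.34329507, -0.05854871]), 'dq': array([-0.00031907,  0.00086636, -0.0007952 ,  0.0010571 ,  0.00115981,
        0.0010695 ,  0.00040637]), 'joint_efforts': array([ 9.48191009e-04, -6.56346703e+01,  1.33522030e+00, -4.03805244e+01,
       -5.99986338e-02,  4.48041537e-02,  1.49586945e-04]), 'tool_pos': array([ 0.20786238, -0.6153688 ,  0.22166723]), 'tcp_rot': array([-3.09847416e+00, -5.09123444e-01,  5.57790375e-04]), 'force': array([-0.01081507,  0.32639667, -0.06310647]), 'ft_torque': array([-0.00816438, -0.04858643, -0.05767413]), 'gripper_width': 0.08717720881576223}
scene [[441.04309596   0.         316.31608274]
 [  0.         441.04309596 236.65935188]
 [  0.           0.           1.        ]] [[-0.84221676  0.5390278  -0.01095253]
 [ 0.39183563  0.59802655 -0.69916313]
 [-0.37031846 -0.59313849 -0.71487829]] [ 0.44699452 -0.16496695  0.97706529]
channel_a [(0.95, [284.5, 233.5, 102.2, 112.2]), (0.92, [316.7, 253.3, 108.4, 119.3]), (0.76, [252.0, 216.9, 104.7
[... 500 characters left out ...]
.0462998 ]
channel_a [(0.6, [351.5, 242.8, 71.8, 105.1]), (0.56, [317.5, 256.5, 74.7, 100.2]), (0.47, [306.6, 215.5, 12.4, 12.6]), (0.24, [310.8, 238.2, 8.5, 8.2])]
reset_a_top [(0.6, [361.8, 269.1, 10.7, 12.9])]
toggle_a_tip [(0.73, [353.9, 155.4, 74.2, 15.9]), (0.38, [344.6, 224.1, 7.9, 9.1])]
stopper [(0.45, [307.8, 216.2, 11.5, 16.6]), (0.35, [386.8, 218.8, 4.4, 9.2])]
wrist [[397.14142841   0.         317.1647087 ]
 [  0.         397.14142841 233.94171655]
 [  0.           0.           1.        ]] [[ 3.20084017e-01 -9.47389143e-01 -1.82394375e-04]
 [-9.04478973e-01 -3.05643700e-01  2.97489019e-01]
 [-2.81893614e-01 -9.50565084e-02 -9.54725222e-01]] [-0.65037724 -0.03749456  0.39057318]
```

Run:
```python
import cv2,numpy as np
a=cv2.imread("pics/scene0.png");b=cv2.imread("pics/top0.png")
cv2.imwrite("pics/s0z.png",cv2.resize(a[130:330,180:420],(720,600),interpolation=cv2.INTER_CUBIC))
cv2.imwrite("pics/t0z.png",cv2.resize(b[130:330,220:460],(720,600),interpolation=cv2.INTER_CUBIC))
```

```text
(no output)
```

View pics/s0z.png

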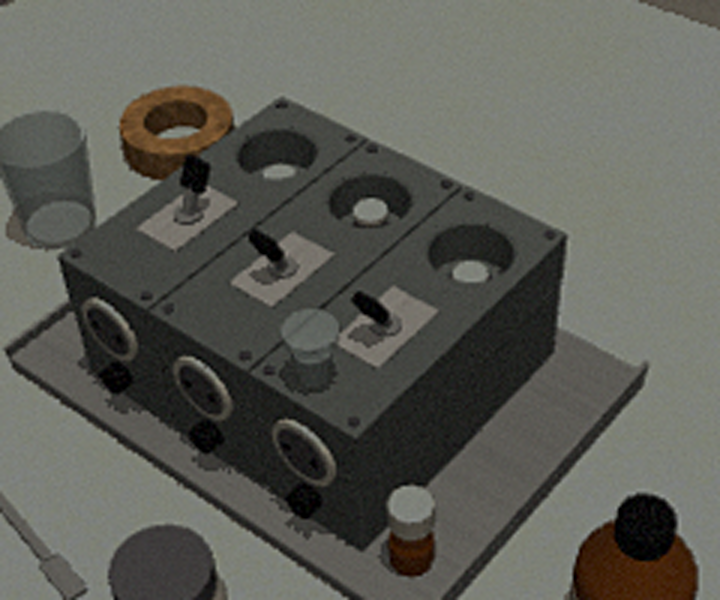

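View pics/t0z.png

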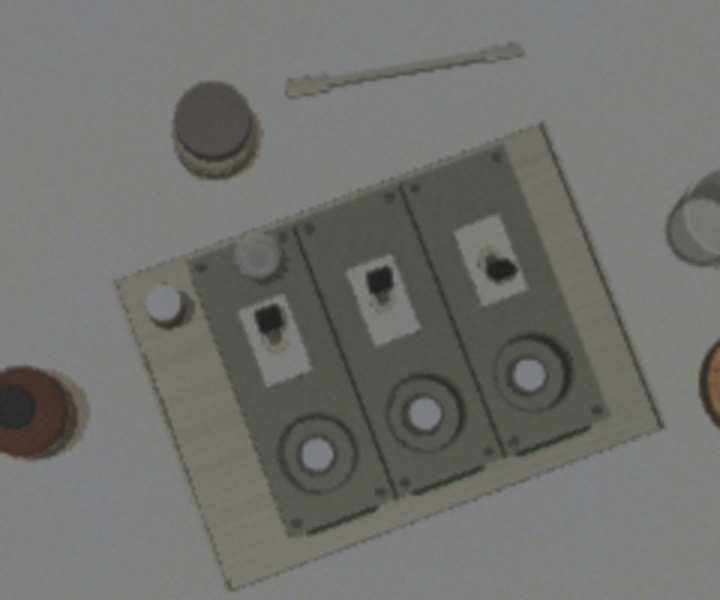

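View pics/scene0.png

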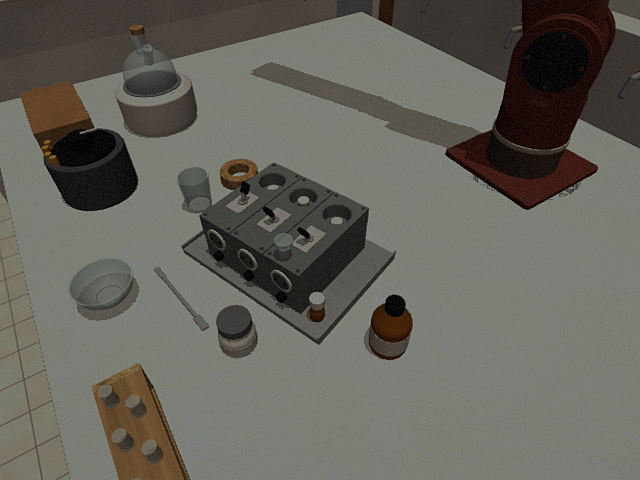

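View pics/top0.png

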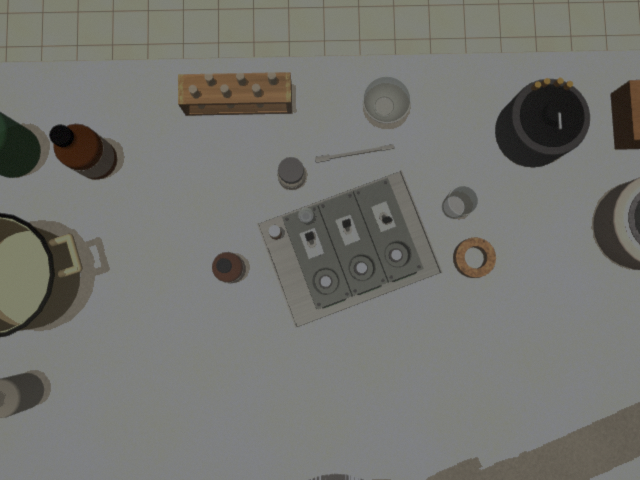

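```bash
cat > h.py <<'E'
import pickle,numpy as np
def ray(d,px):
    K,R,t=d["intrinsics"],d["R"],d["t"]
    c=-R.T@t; v=R.T@np.linalg.solve(K,[px[0],px[1],1]); return c,v/np.linalg.norm(v)
def plane(d,px,z):
    c,v=ray(d,px); return c+v*(z-c[2])/v[2]
def tri(obs):
    A=np.zeros((3,3));b=np.zeros(3)
    for d,p in obs:
        c,v=ray(d,p);M=np.eye(3)-np.outer(v,v);A+=M;b+=M@c
    return np.linalg.solve(A,b)
def proj(d,X):
    c=d["R"]@X+d["t"];p=d["intrinsics"]@c;return p[:2]/p[2]
E
python3 - <<'E'
from h import *
np.set_printoptions(precision=4,suppress=True)
S=pickle.load(open("scene0.pkl","rb"));T=pickle.load(open("top0.pkl","rb"))
zs=lambda p:(p[0]/3+180,p[1]/3+130)
zt=lambda p:(p[0]/3+220,p[1]/3+130)
W={"L":((318,454),(471,271)),"M":((426,413),(370,210)),"R":((530,375),(280,172))}
for k,(t,s) in W.items(): print("button",k,tri([(T,zt(t)),(S,zs(s))]))
R={"L":((318,454),(471,253)),"M":((426,413),(371,204)),"R":((532,373),(278,156))}
for k,(t,s) in R.items(): print("rim",k,plane(T,zt(t),.107),plane(S,zs(s),.107))
# toggles tip
for k,(t,s) in {"L":((268,314),(358,300)),"M":((378,273),(256,238)),"R":((508,268),(197,160))}.items(): print("tip",k,tri([(T,zt(t)),(S,zs(s))]))
E
```

```text
button L [0.4972 0.0108 0.0902]
button M [ 0.5207 -0.0556  0.0973]
button R [ 0.5434 -0.121   0.0904]
rim L [0.4971 0.0107 0.107 ] [0.499  0.0141 0.107 ]
rim M [ 0.5206 -0.055   0.107 ] [ 0.5227 -0.0495  0.107 ]
rim R [ 0.5436 -0.1199  0.107 ] [ 0.5456 -0.1155  0.107 ]
tip L [0.5805 0.0381 0.1357]
tip M [ 0.6027 -0.0267  0.1383]
tip R [ 0.6018 -0.102   0.1381]
```

```bash
cat >> h.py <<'E'
from scipy.spatial.transform import Rotation as Ro
def delta(s,X): return Ro.from_rotvec(s["tcp_rot"]).as_matrix().T@(np.array(X)-s["tool_pos"])
np.set_printoptions(precision=4,suppress=True)
E
python3 - <<'E'
from h import *
from plant import status
s=status.get_obs(); M=Ro.from_rotvec(s["tcp_rot"]).as_matrix();print(M)
W=pickle.load(open("wrist0.pkl","rb")); c=-W["R"].T@W["t"]; print("cam off tool",M.T@(c-s["tool_pos"]),"view dir tool",M.T@W["R"].T[:,2])
print(delta(s,[.58,-.034,.27]))
E
```

```text
[[ 0.9474  0.3201 -0.0001]
 [ 0.3201 -0.9474  0.0001]
 [-0.     -0.0001 -1.    ]]
cam off tool [ 0.0804  0.0005 -0.1614] view dir tool [-0.2975 -0.0001  0.9547]
[ 0.5386 -0.4321 -0.0474]
```

Call:
{"api": "play_rows", "payload": {"plan": [[[0.027, -0.022, -0.003, 0, 0, 0], [0.027, -0.022, -0.003, 0, 0, 0], [0.027, -0.022, -0.003, 0, 0, 0], [0.027, -0.022, -0.003, 0, 0, 0], [0.027, -0.022, -0.003, 0, 0, 0], [0.027, -0.022, -0.003, 0, 0, 0], [0.027, -0.022, -0.003, 0, 0, 0], [0.027, -0.022, -0.003, 0, 0, 0], [0.027, -0.022, -0.003, 0, 0, 0], [0.027, -0.022, -0.003, 0, 0, 0], [0.027, -0.022, -0.003, 0, 0, 0], [0.027, -0.022, -0.003, 0, 0, 0], [0.027, -0.022, -0.003, 0, 0, 0], [0.027, -0.022, -0.003, 0, 0, 0], [0.027, -0.022, -0.003, 0, 0, 0], [0.027, -0.022, -0.003, 0, 0, 0], [0.027, -0.022, 0, 0, 0, 0], [0.027, -0.022, 0, 0, 0, 0], [0.027, -0.022, 0, 0, 0, 0], [0.027, -0.014, 0, 0, 0, 0]]], "gripper": 0, "newtons": 20}}

```text
time: 2.55
tool_pos: [0.5819, -0.0315, 0.271]
tcp_rot: [-3.1, -0.512, -0.001]
force: [-0.5, -0.8, -0.0]
gripper_width: 0.0002
```

Run:
```python
from h import *
from plant import status, read_camera, ticket, finder
import cv2
d=read_camera("wrist"); cv2.imwrite("pics/w1.png",d["frame"][:,:,::-1]); pickle.dump(d,open("w1.pkl","wb"))
s=status.get_obs();print(s["time"],s["tool_pos"],s["tcp_rot"],s["force"],s["gripper_width"])
for l in ("reset_a_top","toggle_a_tip"):
    print(l,[(round(q["p"],2),[round(v,1) for v in q["rect"]]) for q in finder.spot_in(l,d)][:6])
```

```text
2.6 [ 0.5841 -0.0273  0.2704] [-3.0962 -0.5172 -0.003 ] [-2.2162  3.0242 -0.1544] 0.0005807227601355686
reset_a_top [(0.78, [321.2, 274.4, 21.3, 13.5])]
toggle_a_tip [(0.52, [319.9, 199.3, 13.4, 12.4])]
```

View pics/w1.png

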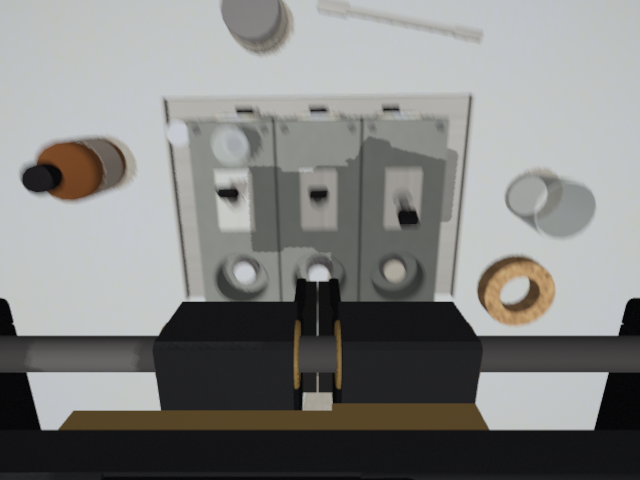

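Run:
```python
from h import *
from plant import status, read_camera, ticket, finder
import cv2
d=read_camera("wrist"); pickle.dump(d,open("w2.pkl","wb"))
s=status.get_obs();print(s["time"],s["tool_pos"],s["tcp_rot"],s["force"])
f=d["frame"][:,:,::-1][100:300,170:470]; cv2.imwrite("pics/w2z.png",cv2.resize(cv2.convertScaleAbs(f,alpha=1.3),(800,533),interpolation=cv2.INTER_CUBIC))
```

```text
2.75 [ 0.5814 -0.0333  0.2703] [-3.0994 -0.5114  0.0009] [-0.5521 -0.4008 -0.1314]
```

View pics/w2z.png

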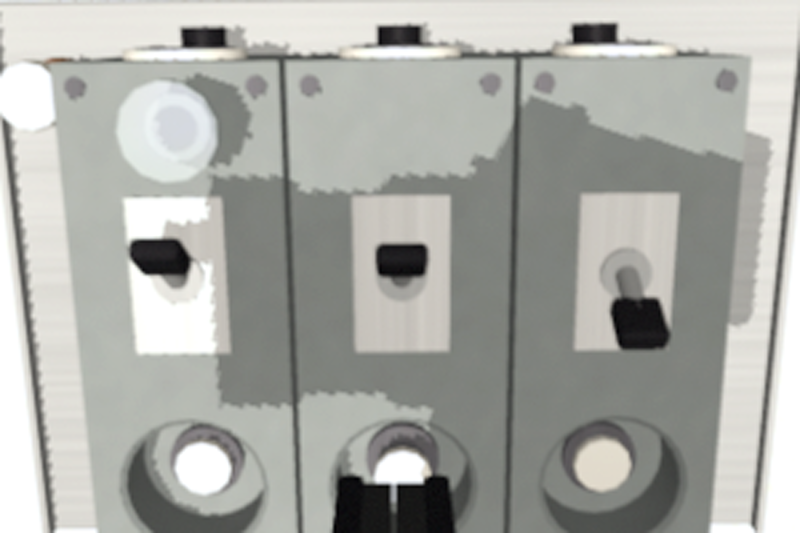

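Run:
```python
from h import *
d=pickle.load(open("w2.pkl","rb")); z=lambda p:(p[0]*3/8+170,p[1]*3/8+100)
P={k:plane(d,z(p),.107) for k,p in dict(s1t=(285,60),s2t=(519,57),s1b=(298,500),s2b=(507,500),plateM=(401,272),plateL=(177,275),plateR=(627,271),pl_tl=(352,194),pl_br=(450,352),pl_tr=(450,194),pl_bl=(351,353),wellL=(195,480),wellR=(612,478)).items()}
for k,v in P.items(): print(k,v[:2])
a=lambda u,v:np.degrees(np.arctan2(*(P[u]-P[v])[1::-1]))
print(a("s1t","s1b"),a("s2t","s2b"),a("plateL","plateR")-90, np.linalg.norm(P["plateL"]-P["plateR"]))
ctr=(P["pl_tl"]+P["pl_br"]+P["pl_tr"]+P["pl_bl"])/4;print(ctr)
yw=np.radians(19.4);x=np.array([np.cos(yw),np.sin(yw)]);print("seam mid dist rear->plate",((P["s1t"]+P["s2t"])/2-ctr)[:2]@x)
print("plate - well(top)",(ctr[:2]-[.5206,-.055])@x, (ctr[:2]-[.5206,-.055])@[-x[1],x[0]])
```

```text
s1t [0.6391 0.0212]
s2t [ 0.6622 -0.0439]
s1b [ 0.5047 -0.0248]
s2b [ 0.5274 -0.0911]
plateM [ 0.5897 -0.0321]
plateL [0.5661 0.0341]
plateR [ 0.6129 -0.0989]
pl_tl [ 0.6079 -0.0099]
pl_br [ 0.57   -0.0555]
pl_tr [ 0.6177 -0.0383]
pl_bl [ 0.5594 -0.0255]
wellL [0.5005 0.0098]
wellR [ 0.5462 -0.1213]
18.894391842246268 19.290020130348324 19.40272584578581 0.14099657273468166
[ 0.5888 -0.0323  0.107 ]
seam mid dist rear->plate 0.0653614357668305
plate - well(top) 0.07182877678433391 -0.0012239423000640372
```

Call:
{"api": "play_rows", "payload": {"plan": [[[0.018, 0, 0, 0, 0, -0.01], [0.018, 0, 0, 0, 0, 0], [0.017, 0, 0, 0, 0, 0], [0, 0, 0.02, 0, 0, 0], [0, 0, 0.03, 0, 0, 0], [0, 0, 0.03, 0, 0, 0], [0, 0, 0.03, 0, 0, 0], [0, 0, 0.018, 0, 0, 0], [0, 0, 0.008, 0, 0, 0], [0, 0, 0, 0, 0, 0], [0, 0, 0, 0, 0, 0]]]}}

```text
time: 3.85
tool_pos: [0.6319, -0.017, 0.1358]
tcp_rot: [3.097, 0.524, 0.002]
force: [0.9, -0.6, 0.2]
gripper_width: 0.0006
```

```bash
cat > st.py <<'E'
from h import *
from plant import status
s=status.get_obs();M=Ro.from_rotvec(s["tcp_rot"]).as_matrix()
yw=np.radians(19.3);x=np.array([np.cos(yw),np.sin(yw)]);y=np.array([-x[1],x[0]])
p=s["tool_pos"][:2]-[.5890,-.0318]
print("t",s["time"],"module xy",p@x+.025,p@y,"h",s["tool_pos"][2]-.107,"yaw",np.degrees(np.arctan2(M[1,0],M[0,0])),"F tool",M.T@s["force"])
E
python3 st.py
```

```text
t 3.85 module xy 0.0704221066431506 -0.000230133505360593 h 0.028794080959752014 yaw 19.18923274660962 F tool [ 0.635   0.8206 -0.1942]
```

Call:
{"api": "play_rows", "payload": {"plan": [[[0, 0, 0.009, 0, 0, 0], [-0.005, 0, 0, 0, 0, 0], [-0.005, 0, 0, 0, 0, 0], [-0.005, 0, 0, 0, 0, 0], [-0.005, 0, 0, 0, 0, 0], [-0.005, 0, 0, 0, 0, 0], [-0.005, 0, 0, 0, 0, 0], [-0.005, 0, 0, 0, 0, 0], [-0.003, 0, 0, 0, 0, 0], [0, 0, 0, 0, 0, 0], [0, 0, 0, 0, 0, 0]]]}}

```text
time: 4.95
tool_pos: [0.5959, -0.0288, 0.1258]
tcp_rot: [-3.097, -0.525, -0.002]
force: [4.8, 1.1, 1.9]
gripper_width: 0.0003
```

```bash
python3 st.py
```

```text
t 4.95 module xy 0.03252015146096455 0.0005189443288871837 h 0.018764238500467975 yaw 19.244214137453234 F tool [ 4.8582  0.5469 -1.8505]
```

Call:
{"api": "play_rows", "payload": {"plan": [[[-0.002, 0, 0, 0, 0, 0], [-0.001, 0, 0, 0, 0, 0], [-0.001, 0, 0, 0, 0, 0], [0, 0, 0, 0, 0, 0], [0, 0, 0, 0, 0, 0]]]}}

```text
time: 5.45
tool_pos: [0.5948, -0.029, 0.1267]
tcp_rot: [-3.097, -0.526, -0.011]
force: [13.5, 3.8, -1.2]
gripper_width: 0.0003
```

```bash
python3 st.py
```

```text
t 5.45 module xy 0.03135110342762947 0.0007230545947137984 h 0.019706676030977602 yaw 19.288380686441197 F tool [14.0151  0.9218  1.262 ]
```

Call:
{"api": "play_rows", "payload": {"plan": [[[0.006, 0, 0, 0, 0, 0], [0.006, 0, 0, 0, 0, 0], [0, 0, -0.02, 0, 0, 0], [0, 0, -0.03, 0, 0, 0], [0, 0, -0.02, 0, 0, 0], [-0.03, 0, 0, 0, 0, 0], [-0.03, 0, 0, 0, 0, 0], [-0.028, 0, 0, 0, 0, 0], [0, 0, 0, 0, 0, 0], [0, 0, 0, 0, 0, 0], [0, 0, 0, 0, 0, 0]]]}}

```text
time: 6.55
tool_pos: [0.5204, -0.0549, 0.1954]
tcp_rot: [-3.097, -0.525, 0.001]
force: [1.0, -0.1, 0.2]
gripper_width: 0.0008
```

```bash
python3 st.py
python3 - <<'E'
from h import *
from plant import read_camera,finder
import cv2
for n in ("scene","wrist"):
    d=read_camera(n); pickle.dump(d,open(n+"3.pkl","wb")); f=d["frame"][:,:,::-1]
    f=f[130:330,180:420] if n=="scene" else f
    cv2.imwrite(f"pics/{n}3.png",cv2.resize(f,(720,600) if n=="scene" else (640,480),interpolation=cv2.INTER_CUBIC))
E
```

```text
t 6.55 module xy -0.047343916603055154 0.0008234443470127701 h 0.08838496051117602 yaw 19.259016742402483 F tool [ 0.9615  0.413  -0.1838]
```

View pics/scene3.png

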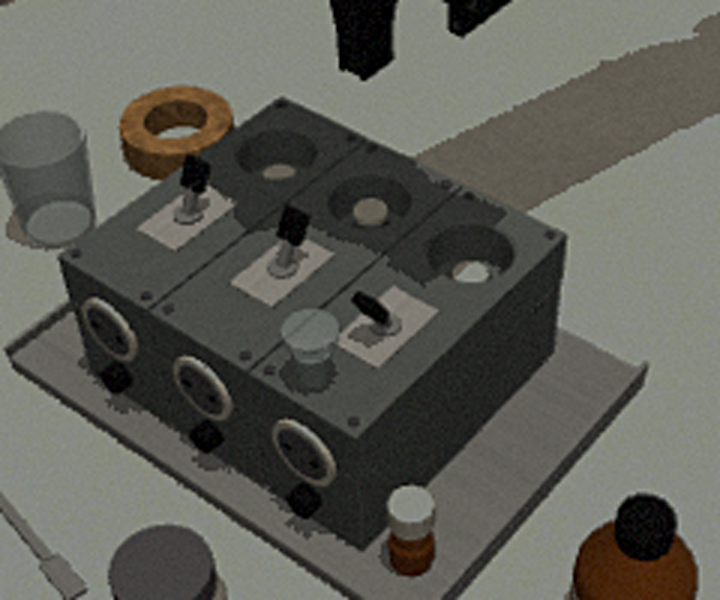

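View pics/wrist3.png

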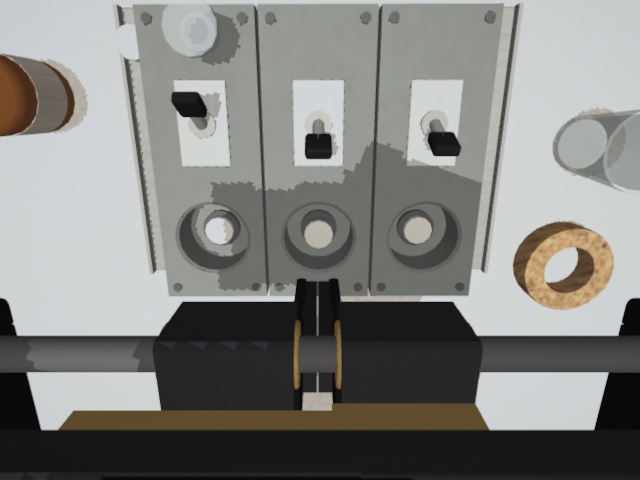

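Run:
```python
from h import *
d=pickle.load(open("wrist3.pkl","rb"))
yw=np.radians(19.3);x=np.array([np.cos(yw),np.sin(yw)]);y=np.array([-x[1],x[0]])
f=lambda px,z:(lambda p:(p@x+.025,p@y))(plane(d,px,z)[:2]-[.5890,-.0318])
print("rim",f((319,237),.107),"btn",f((318.5,234),.1),"paddleM",f((318,146),.132),"paddleR",f((443,143.5),.132),f((188,104),.132),"plate",f((318.5,122.5),.107))
```

```text
rim (np.float64(-0.046732388548973165), np.float64(-0.000647002379493279)) btn (np.float64(-0.046841710137354546), np.float64(-0.00033392788400644864)) paddleM (np.float64(0.014254346934211277), np.float64(6.232414980944485e-05)) paddleR (np.float64(0.015591925852389697), np.float64(-0.06909806357932599)) (np.float64(0.03641165076732733), np.float64(0.07000564202705896)) plate (np.float64(0.02608528505870316), np.float64(-0.0002675026800339986))
```

Call:
{"api": "play_rows", "payload": {"plan": [[[0, 0.001, 0.02, 0, 0, 0], [0, 0, 0.02, 0, 0, 0], [0, 0, 0.02, 0, 0, 0], [0, 0, 0.012, 0, 0, 0], [0, 0, 0.01, 0, 0, 0], [0, 0, 0.008, 0, 0, 0], [0, 0, 0, 0, 0, 0], [0, 0, 0, 0, 0, 0]]]}}

```text
time: 7.45
tool_pos: [0.5207, -0.0562, 0.106]
tcp_rot: [3.097, 0.525, 0.001]
force: [-0.9, -0.2, -0.2]
gripper_width: 0.0003
```

```bash
python3 st.py
```

```text
t 7.45 module xy -0.047500298762945446 -0.00042159605543887164 h -0.0010157378276614143 yaw 19.24228405252411 F tool [-0.8864 -0.0991  0.2259]
```

Call:
{"api": "play_rows", "payload": {"plan": [[[0, 0, 0.003, 0, 0, 0], [0, 0, 0.003, 0, 0, 0], [0, 0, 0.003, 0, 0, 0], [0, 0, 0.003, 0, 0, 0], [0, 0, 0.002, 0, 0, 0], [0, 0, 0.001, 0, 0, 0], [0, 0, 0, 0, 0, 0], [0, 0, 0, 0, 0, 0]]]}}

```text
time: 8.25
tool_pos: [0.5203, -0.0562, 0.0905]
tcp_rot: [-3.097, -0.525, 0.0]
force: [0.7, -0.1, 1.5]
gripper_width: 0.0005
```

```bash
python3 st.py
```

```text
t 8.25 module xy -0.0478783565859117 -0.0003384137843202874 h -0.01648215136044616 yaw 19.235756080237984 F tool [ 0.6428  0.3503 -1.4915]
```

Call:
{"api": "play_rows", "payload": {"plan": [[[0, 0, 0.001, 0, 0, 0], [0, 0, 0.001, 0, 0, 0], [0, 0, 0.001, 0, 0, 0], [0, 0, 0, 0, 0, 0], [0, 0, 0, 0, 0, 0]]]}}

```text
time: 8.75
tool_pos: [0.5205, -0.0562, 0.0901]
tcp_rot: [3.096, 0.525, 0.0]
force: [-12.0, 0.7, 29.9]
gripper_width: 0.0004
```

```bash
python3 st.py
```

```text
t 8.75 module xy -0.047707004994952694 -0.0003714292587975055 h -0.016856653445956382 yaw 19.23681589626821 F tool [-11.0796  -4.6037 -29.9269]
```

Call:
{"api": "play_rows", "payload": {"plan": [[[0, 0, -0.01, 0, 0, 0], [0, 0, -0.02, 0, 0, 0], [0, 0, -0.025, 0, 0, 0], [0, 0, -0.025, 0, 0, 0], [0, 0, -0.025, 0, 0, 0], [0, 0, 0, 0, 0, 0], [0, 0, 0, 0, 0, 0], [0, 0, 0, 0, 0, 0]]]}}

```text
time: 9.55
tool_pos: [0.5196, -0.0562, 0.1914]
tcp_rot: [-3.097, -0.525, 0.003]
force: [-0.7, -0.6, 0.3]
gripper_width: 0.0007
```

```bash
python3 st.py
python3 - <<'E'
from h import *
from plant import read_camera,finder
import cv2
for n in ("scene","top","wrist"):
    d=read_camera(n); pickle.dump(d,open(n+"4.pkl","wb")); f=d["frame"][:,:,::-1]
    f=f[130:330,180:420] if n=="scene" else f
    cv2.imwrite(f"pics/{n}4.png",cv2.resize(f,(720,600) if n=="scene" else (640,480),interpolation=cv2.INTER_CUBIC))
E
```

```text
t 9.55 module xy -0.04856096928121103 -9.274654552222555e-05 h 0.08441444292345486 yaw 19.239750145235472 F tool [-0.877   0.3808 -0.2544]
```

View pics/scene4.png

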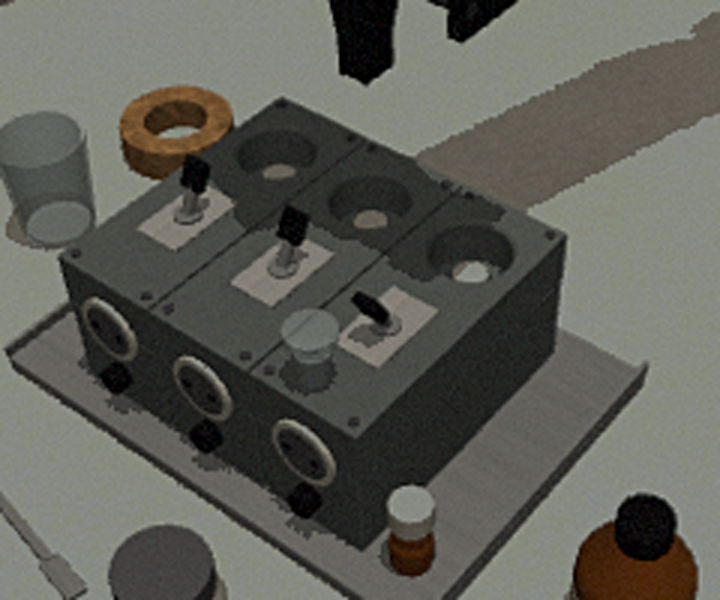

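View pics/wrist4.png

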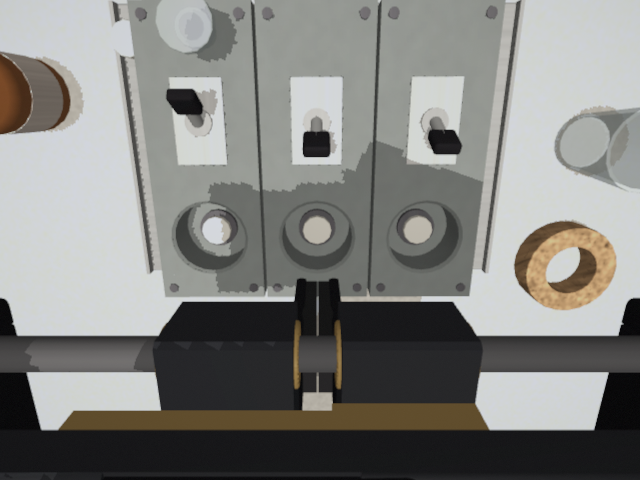

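Call:
{"api": "play_rows", "payload": {"plan": [[[0.015, 0, 0, 0, 0, 0], [0.018, 0, 0, 0, 0, 0], [0, 0, 0.02, 0, 0, 0], [0, 0, 0.025, 0, 0, 0], [0, 0, 0.012, 0, 0, 0], [0, 0, 0.007, 0, 0, 0], [0, 0, 0, 0, 0, 0], [0, 0, 0, 0, 0, 0]]]}}

```text
time: 10.5
tool_pos: [0.552, -0.0454, 0.1293]
tcp_rot: [3.097, 0.525, 0.001]
force: [-0.2, 1.0, 0.8]
gripper_width: 0.0005
```

```bash
python3 st.py
```

```text
t 10.5 module xy -0.014431402238996534 -0.0005815527815161651 h 0.022326580366086382 yaw 19.231559017802745 F tool [ 0.133  -1.0016 -0.7854]
```

Call:
{"api": "play_rows", "payload": {"plan": [[[0.005, 0, 0.002, 0, 0, 0], [0.005, 0, 0, 0, 0, 0], [0.005, 0, 0, 0, 0, 0], [0.005, 0, 0, 0, 0, 0], [0.005, 0, 0, 0, 0, 0], [0.005, 0, 0, 0, 0, 0], [0.004, 0, 0, 0, 0, 0], [0, 0, 0, 0, 0, 0], [0, 0, 0, 0, 0, 0]]]}}

```text
time: 11.4
tool_pos: [0.584, -0.0339, 0.1265]
tcp_rot: [-3.097, -0.525, -0.001]
force: [-0.1, -0.5, 0.5]
gripper_width: 0.0009
```

```bash
python3 st.py
```

```text
t 11.4 module xy 0.019553027767424715 -0.00036210538489960377 h 0.01950899611319841 yaw 19.2465675839302 F tool [-0.2407  0.4309 -0.5009]
```

Call:
{"api": "play_rows", "payload": {"plan": [[[0.001, 0, 0, 0, 0, 0], [0.001, 0, 0, 0, 0, 0], [0.001, 0, 0, 0, 0, 0], [0, 0, 0, 0, 0, 0], [0, 0, 0, 0, 0, 0]]]}}

```text
time: 11.9
tool_pos: [0.586, -0.0333, 0.1263]
tcp_rot: [-3.097, -0.525, 0.002]
force: [-4.1, -1.4, 0.9]
gripper_width: 0.0002
```

```bash
python3 st.py
```

```text
t 11.9 module xy 0.021652770227639725 -0.0004294856341994354 h 0.019267072461724252 yaw 19.230467176350995 F tool [-4.3733  0.0053 -0.9397]
```

Call:
{"api": "play_rows", "payload": {"plan": [[[0.001, 0, 0, 0, 0, 0], [0.001, 0, 0, 0, 0, 0], [0.001, 0, 0, 0, 0, 0], [0, 0, 0, 0, 0, 0], [0, 0, 0, 0, 0, 0]]]}}

```text
time: 12.4
tool_pos: [0.5869, -0.0332, 0.1259]
tcp_rot: [3.097, 0.524, -0.008]
force: [-12.7, -4.7, 4.4]
gripper_width: 0.0007
```

```bash
python3 st.py
```

```text
t 12.4 module xy 0.022600448548640073 -0.0006260672246833308 h 0.018897021778767967 yaw 19.20056746278108 F tool [-13.593    0.2805  -4.3367]
```

Call:
{"api": "play_rows", "payload": {"plan": [[[0.001, 0, 0, 0, 0, 0], [0, 0, 0, 0, 0, 0], [-0.008, 0, 0, 0, 0, 0], [-0.008, 0, 0, 0, 0, 0], [-0.008, 0, 0, 0, 0, 0], [0, 0, -0.02, 0, 0, 0], [0, 0, -0.03, 0, 0, 0], [0, 0, -0.03, 0, 0, 0], [-0.025, 0, 0, 0, 0, 0], [-0.025, 0, 0, 0, 0, 0], [0, 0, 0, 0, 0, 0], [0, 0, 0, 0, 0, 0], [0, 0, 0, 0, 0, 0]]]}}

```text
time: 13.7
tool_pos: [0.521, -0.0559, 0.2068]
tcp_rot: [-3.097, -0.526, -0.002]
force: [0.6, 0.3, 0.6]
gripper_width: 0.0005
```

```bash
python3 st.py
python3 - <<'E'
from h import *
from plant import read_camera,finder
import cv2
for n in ("scene","top","wrist"):
    d=read_camera(n); pickle.dump(d,open(n+"5.pkl","wb")); f=d["frame"][:,:,::-1]
    f=f[130:330,180:420] if n=="scene" else f
    cv2.imwrite(f"pics/{n}5.png",cv2.resize(f,(720,600) if n=="scene" else (640,480),interpolation=cv2.INTER_CUBIC))
E
```

```text
t 13.7 module xy -0.047116331180541086 -0.00023699297155739725 h 0.09975074726879572 yaw 19.260082693816695 F tool [ 0.6393 -0.0807 -0.5747]
```

View pics/scene5.png

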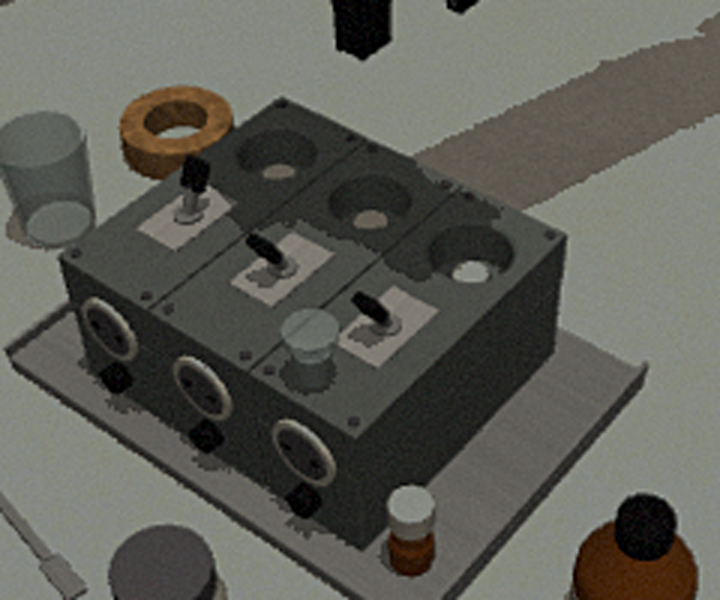

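View pics/wrist5.png

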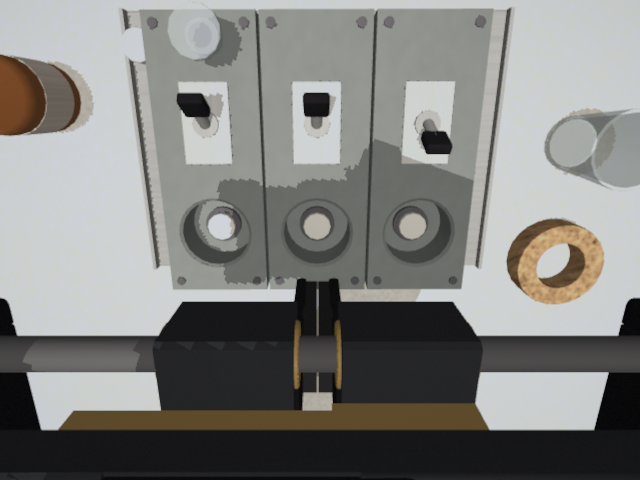

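Run:
```python
import pickle,cv2,numpy as np
z=[]
for n in (0,3,5):
    f=pickle.load(open(f"scene{n}.pkl","rb"))["frame"]
    g=cv2.resize(f[195:235,250:300],None,fx=10,fy=10,interpolation=cv2.INTER_LINEAR).mean(2)
    m=(g<24).astype(np.uint8); k,l,s,c=cv2.connectedComponentsWithStats(m)
    print(n,[(s[i,4],c[i].round(0)/10+[250,195]) for i in range(1,k) if s[i,4]>2000])
```

```text
0 [(np.int32(5894), array([268.5, 212. ]))]
3 [(np.int32(9376), array([277.7, 205.1]))]
5 [(np.int32(5476), array([268.1, 213. ]))]
```

```bash
python3 -c "
from plant import ticket
print(ticket.hand_in())"
```

```text
the job is handed in; nothing more can be done
None
```

I reset the tripped heater channel and handed the job in at about 14 s of robot time; hand-in gave no verdict. The tripped channel was the middle one: its button top measured 97 mm above the table, against 90 mm for the other two.

| Step | Evidence it reached its stop |
|---|---|
| Toggle pushed off with the closed fingertips | Force rose to about 14 N, where moving the toggle took about 5 N; the pictures showed it leaning towards the well |
| Reset button pressed home | Fingertip stopped 16.9 mm below the deck (17 mm expected) at about 30 N; the pictures showed the button level with its neighbours |
| Toggle pushed back on | Force rose to about 14 N, then I pushed 1 mm further |

**Last check:** the pictures showed the middle toggle leaning to the rear in line with the left channel's toggle. It sat within about 1 pixel of where it started. The middle button was down, the other two channels looked unchanged and the loose items in view had not moved. The arm was clear, about 100 mm above the deck.

**Disagreements:**
- The scene camera placed the well rims 3 to 6 mm off the top camera. I used the top and wrist views, which agreed to about 2 mm, and the contacts bore them out.
- The right channel's toggle was already off, and I left it that way as asked.

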